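# Set the terminal selector to blue and lock it

### The job

The terminal selector has to be set to blue for the next job: with a fingertip pressed lightly on its black rim, turn the coloured disc until the blue sector stands in the middle of the white-framed window, then push the orange tab of the lock bolt fully home so that the bolt enters the disc. Never load the selector with more than 15 N, and leave the tape roll, the standing bolt and the tape measure where they are.

Things in the scene. Friction and masses are not known exactly. Their poses are not given: they have to be found in the camera images.
- selector: grey round selector fixed to the table, a pan 184 mm across with a wall 24 mm high; origin on the table under the disc's axis, +x to the cover with the window, +y to the lock bolt, +z up. The cover (x 12 to 96, y -63 to 63, top z = 56 mm) hides part of the disc's far half; the half with x below 0 is open from above.
- window (a point): centre of the white-framed window in the cover, 30 mm (x) by 32 mm (y), 40 mm from the disc's axis along the selector's +x, 55 mm above the table; axes as the selector's
- disc (a joint): angle of the colour disc (160 mm across), rad, anticlockwise from above; 0 or 6.283: blue in the middle of the window. Turns endlessly either way with light drag, stays where left. Eight 45 degree sectors, anticlockwise: blue, yellow, green, white, red, orange, grey, brass, 16 to 58 mm from the axis; outside them, to 80 mm, the black ribbed rubber rim.
- rim (a point): mark fixed to the selector (it does not move with the disc), on the middle of the rim in the open half: 68 mm from the axis along the selector's -x, 40 mm above the table. The disc's flat face truly lies anywhere from 30 to 49 mm above the table, which differs from start to start and is not measured: feel for it.
- axis (a point): point on the disc's axis, 40 mm above the table. The whole disc sinks under a press like a spring, 8 N per mm, at most 5 mm. To turn it, press a fingertip on the rim in the open half and move it in an arc round this axis; the rim needs about 2 N along it; a press of 6 to 12 N drives it well, a lighter one slips. Lift off, go back and press again for a long turn.
- bolt (a joint): travel of the lock bolt, m: 0 withdrawn, 0.020 fully home; it slides along the selector's -y to the disc's axis with 2 N of friction and stays where left. Its rounded nose (10 mm wide) meets the disc's steel ring at about 4 mm and enters only at the ring's one 15 mm gap, which faces it when blue is in mid-window (to within about 0.04 rad).
- tab (a point): centre of the bolt's upright orange tab, which moves with it: 24 mm (x) by 10 mm (y) by 40 mm high, 46 mm above the table, at selector x = 0, y = 144 mm minus the travel; push its outer (+y) face, or pinch it, and move it along the selector's -y. Below it is a foot plate 8 mm high that ends at y = 167 mm; a bridge 32 mm high covers y 86 to 110 mm.
- tape_green: bystander: green roll of insulating tape lying flat, 64 mm across, 19 mm high; origin at the centre of its underside
- hex_bolt: bystander: hex bolt standing on its head, 17x19x46 mm; origin at the centre of its underside
- tape_measure: bystander: yellow tape measure, 36x74x62 mm; origin at the centre of its underside

How it is judged (in metres and radians):
At the end, for the whole second after the job is handed in: The blue sector stands in the middle of the window (disc within 0.06 rad of 0 or of 6.283) and at rest, and the lock bolt is home in the disc (travel over 17 of 20 mm) ((value of joint disc between -0.06 and 0.06 rad or value of joint disc between 6.223 and 6.343 rad) and value of joint bolt above 0.017 m and velocity of joint disc between -0.05 and 0.05 rad/s); the robot touches nothing.
It fails at once if the robot loads the selector, its disc or its bolt with more than 15 N (contact force between any of the fingers, the arm and selector above 15 N).
It fails at once if the tape roll, the standing bolt or the tape measure is moved by more than 15 mm or tipped (distance of any of tape_green, hex_bolt, tape_measure from where it was at the start of the episode above 0.015 m or angle between hex_bolt's own z axis and vertical above 0.3 rad).
It also fails if it takes over 61 s, if anything falls off the work surface, if the arm or the gripper's body presses on something with over 40 N, if the wrist force passes 120 N, or if a joint passes its speed limit or range.

### The arm

A 6-joint arm with a two-finger parallel gripper is mounted at the origin on a cart in front of the work surface, level with it; the furniture and walls round the work are solid. World frame = base frame: x ahead of the robot, y to its left, z up, the work surface at z = 0. Lengths are in mm, angles in rad, forces in N, time in s.
With the tool pointing down it reaches from about 300 to 775 mm from the base axis. Payload 14.6 kg.
Tool frame: the origin (TCP) lies on the centre line of the jaws, within the pads' length; the fingertips stand 19 mm ahead of it and the grasp point (between the pads) is the TCP (bot.tip_reach is the distance from the TCP to the fingertips, in mm); z points along the fingers, y is the line along which they close (so a half turn about z gives the same grasp; the last joint's range is limited). The gripper opens to 85 mm and grips with 20 to 120 N. Pads are 22 mm wide; open, the fingers measure 114 mm over their backs; the gripper's body (76 mm by 85 mm) begins 54 mm behind the grasp point. The pads swing forward as they close: fully open they stand 13 mm farther back than shut.
Start: joints at [1.096, 0.3, 1.521, -0, 1.321, -0.067], TCP at [218.121, 504.889, 250.281] pointing down, gripper open.
Joint ranges: [-3.03, 3.03], [-0.79, 2.21], [0.23, 2.52], [-1.04, 4.18], [0, 3.07], [-2.55, 2.55]. Speed limits (rad/s): [2.22, 2.22, 2.57, 3.14, 3.14, 3.14].

### API

Orientations are given as a unit quaternion [w, x, y, z].
In Python, from rig import bot gives the robot as it stands. Calls block until the motion is done:
- bot.move_to(position, orientation): joint-space move of the TCP to a pose.
- bot.servo_line(position, attitude=None, speed=150, until_force=None): straight line of the TCP; attitude=None keeps the orientation; speed is the mean speed in mm/s. With until_force (N) it stops when the force on the tool has changed by that much, and returns True; else False.
- bot.move_joints(angles): joint-space move.
- bot.move_gripper(opening, grip_force=None): finger opening in mm; grip_force is the grip in N (None keeps the last); returns when the fingers have stopped.
- bot.dwell(seconds).
- bot.ik(position, orientation): joint angles nearest the present ones, or None.
- bot.read_state(): the state.
- bot.read_camera(name): name is "scene" or "side" or "wrist"; returns a dict with "image" (480x640x3 uint8, blue, green, red), "depth" (480x640 float32, mm along the optical axis (not along the pixel's ray), 0 where there is no reading), "fovy" (degrees; the focal length in pixels is half the picture's height over the tangent of half this angle, whatever the lens; pixels are square), "cx", "cy" (the principal point, pixels), "k1" (the pictures are not rectified: a ray, as slopes to the right and down, at radius r is drawn at 1 + k1 r^2 times it, then the intrinsics apply), "eye" and "attitude" of the camera in the world; the wrist camera has in their place "mount" (4x4, takes a point from camera to tool coordinates, whose origin is the TCP and whose axes are the flange's). Camera axes: x right, y down, z forward; pixel columns grow to the right and rows downward; lengths in mm; the calibration is good to about 2 mm. A picture is of the moment at which its call begins: read the wrist's pose just before it.
A pose or a line that the arm cannot do raises bot.MotionError and nothing moves.
- bot.finish_job(): hands the job in; it is judged then, once.
The state is a dict: "clock": time; "joint_positions": joint angles; "qvel": joint speeds; "effort": joint torques, N m; "ee_pos": TCP position; "tool_rot": TCP orientation; "ft_force": force on the tool from outside, world axes, zero at the start; "moment": the same for the moment, N m; "grip_width": finger opening in mm; "grip_force": force on a finger pad.
Only numpy, scipy, OpenCV 4.12 (cv2) and the standard library are available. Lean on these libraries where they do the work, as an engineer would, in place of code of your own. Each camera call takes 0.05 s, during which the arm holds its last target. There are 200 camera calls.

## Working session

There is one attempt and no reset: what is moved stays moved. The work goes in short steps, each a Python script; the robot and the scene stay as the last script left them, time stands still between calls to the robot, and variables do not carry over. Pictures are saved under pics/ and viewed, at most 10 in all, crops included, and the job is handed in when it is done.

```bash
ls; mkdir -p pics; python3 - <<'E'
from rig import bot
import cv2,pickle,numpy as np
d={n:bot.read_camera(n) for n in("scene","side","wrist")}
d['st']=bot.read_state()
pickle.dump(d,open('d.pkl','wb'))
for n in("scene","side"):
    cv2.imwrite(f'pics/{n}0.png',d[n]["image"]);print({k:v for k,v in d[n].items() if k not in('image','depth')})
print(d['wrist']['mount'],d['st'])
E
```

```text
pics
{'fovy': 48.837181726643095, 'cx': 319.1888893109188, 'cy': 241.51447819869878, 'k1': -0.03076113430878474, 'eye': array([  35.76785201, -226.95933453,  582.10304174]), 'attitude': array([-0.41188847,  0.82343042, -0.35253778,  0.1674137 ])}
{'fovy': 42.37431511910353, 'cx': 315.3870764363558, 'cy': 232.89444959237272, 'k1': 0.06452395218651207, 'eye': array([320.03462375, 950.45203847, 417.45319431]), 'attitude': array([ 0.07693456, -0.13011619,  0.83621984, -0.5271501 ])}
[[-3.95039875e-04 -9.55158393e-01 -2.96095067e-01  7.51260816e+01]
 [ 9.99999913e-01 -3.37476485e-04 -2.45516902e-04  1.14366032e-01]
 [ 1.34582407e-04 -2.96095138e-01  9.55158443e-01 -1.22340456e+02]
 [ 0.00000000e+00  0.00000000e+00  0.00000000e+00  1.00000000e+00]] {'clock': 0.15, 'joint_positions': array([ 1.09638126e+00,  3.00324914e-01,  1.52139264e+00,  1.58672481e-05,
        1.32070026e+00, -6.66074068e-02]), 'qvel': array([ 0.00081573, -0.00122794, -0.00180384,  0.00126559, -0.00105608,
        0.00039329]), 'effort': array([-1.66354486e-03, -5.43663311e+01, -3.61885107e+01, -2.35471944e-04,
        3.16580357e-03,  3.34023889e-05]), 'ee_pos': array([218.0658374 , 504.76566115, 249.88122441]), 'tool_rot': array([-1.17657627e-04,  2.02495728e-01,  9.79283059e-01, -3.95521752e-04]), 'ft_force': array([ 0.46192269, -0.66207715,  0.25202978]), 'moment': array([-0.03384636, -0.01454048,  0.00223529]), 'grip_force': 0.0, 'grip_width': 85.60753499189101}
```

View pics/scene0.png

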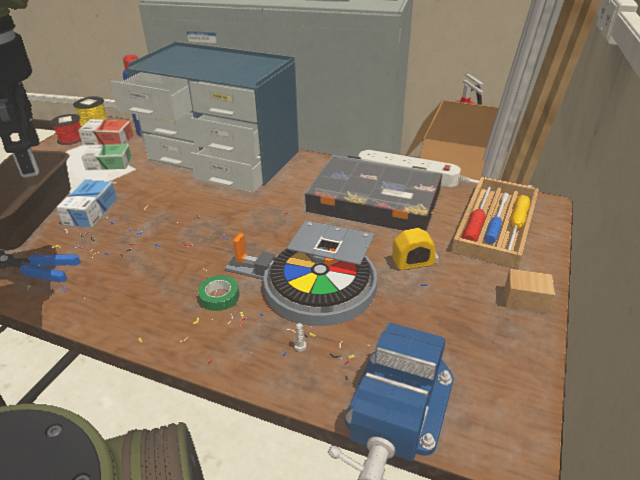

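View pics/side0.png

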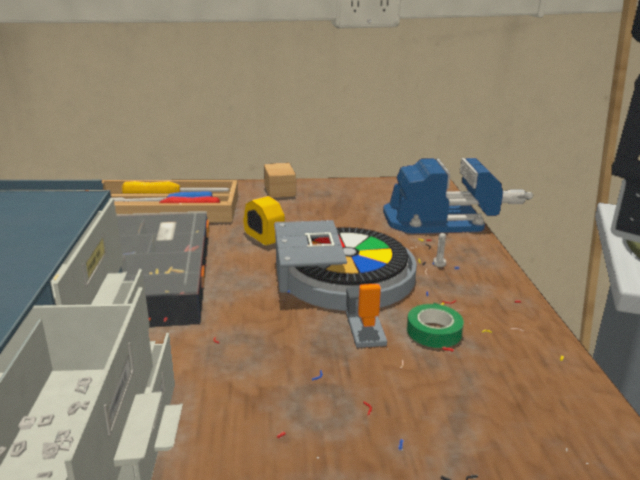

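The scene view shows the selector hub at about (320,269), the window at (328,244) and the orange tab at (239,247). The tape roll is at (218,293), the hex bolt at (300,338) and the tape measure at (413,250). The side view shows the hub at (348,252) and the tab at (370,303). Blue is in the open half on the bolt side. Next I'll back-project these points.

```bash
cat > h.py <<'E'
import numpy as np, cv2
from scipy.spatial.transform import Rotation as R
def rot(q): return R.from_quat(np.r_[q[1:],q[0]]).as_matrix()
def cloud(c, st=None):
    h,w=c['depth'].shape; f=h/2/np.tan(np.radians(c['fovy']/2))
    K=np.array([[f,0,c['cx']],[0,f,c['cy']],[0,0,1.]])
    v,u=np.mgrid[:h,:w]
    p=cv2.undistortPoints(np.stack([u,v],-1).reshape(-1,1,2).astype(float),K,np.array([c['k1'],0,0,0,0.])).reshape(h,w,2)
    P=np.dstack([p,np.ones((h,w))])*c['depth'][...,None]
    if st is None: return P@rot(c['attitude']).T+c['eye']
    M=c['mount']; P=P@M[:3,:3].T+M[:3,3]
    return P@rot(st['tool_rot']).T+st['ee_pos']
def orange(c,P):
    hsv=cv2.cvtColor(c['image'],cv2.COLOR_BGR2HSV)
    return (abs(hsv[...,0].astype(int)-12)<6)&(hsv[...,1]>200)&(hsv[...,2]>150)&(c['depth']>0)
E
python3 - <<'E'
import pickle
from h import *
d=pickle.load(open('d.pkl','rb'))
np.set_printoptions(precision=1,suppress=True)
for n,pts in(("scene",dict(hub=(320,269),win=(328,244),tab=(239,247),tape=(218,285),hex=(299,328),meas=(413,238),c1=(301,226),c2=(372,238),c3=(289,247))),("side",dict(hub=(348,251),win=(319,240),tab=(370,303),hex=(441,240),meas=(265,203)))):
    P=cloud(d[n])
    for k,(u,v) in pts.items(): print(n,k,P[v,u])
    m=orange(d[n],P)
    hub=P[pts['hub'][1],pts['hub'][0]]
    r=np.linalg.norm(P[...,:2]-hub[:2],axis=-1); z=P[...,2]
    t=P[m&(r>100)&(r<190)&(z>20)]; print('orange',len(t),t.min(0),t.max(0),np.median(t,0))
    cv=P[(z>53)&(z<60)&(r<120)]; print('cover',len(cv),cv.mean(0),cv2.minAreaRect(cv[:,:2].astype(np.float32)))
    dk=P[(r<76)&(r>62)&(z<52)]; print('rim z',np.median(dk[:,2]))
E
```

```text
scene hub [494.6 226.5  37.3]
scene win [554.2 265.2  33.9]
scene tab [432.3 351.5  51. ]
scene tape [377.  344.8   7.5]
scene hex [377.5 153.7  44.7]
scene meas [635.8 150.2  60.6]
scene c1 [540.6 316.   54. ]
scene c2 [596.8 204.6  54.2]
scene c3 [485.6 287.8  54.4]
orange 131 [426.6 348.9  20.4] [448.1 363.   68.2] [434.9 353.   53.3]
cover 2157 [544.6 247.5  55.1] ((545.5098876953125, 250.07489013671875), (87.24591827392578, 126.53437042236328), 23.74747085571289)
rim z 34.98846997398982
side hub [495.8 231.7  36.8]
side win [543.3 209.5  35.4]
side tab [436.2 363.   45. ]
side hex [381.  165.3  40. ]
side meas [640.8 165.1  60.5]
orange 690 [426.9 355.5  20.2] [448.3 370.   67.4] [437.3 364.   46.7]
cover 2554 [544.1 258.4  55.1] ((545.2297973632812, 252.0870819091797), (83.76372528076172, 128.45376586914062), 23.914602279663086)
rim z 35.19763964460532
```

```bash
cat >> h.py <<'E'
O=np.array([496.,229.3]); YAW=0.4155
def S2W(x,y):
    c,s=np.cos(YAW),np.sin(YAW); return O+[c*x-s*y,s*x+c*y]
def disc_angle(c,st=None):
    """sector phase by minimum within-sector colour variance; free centre"""
    P=cloud(c,st); q=(P[...,:2]-O)@np.array([[np.cos(YAW),-np.sin(YAW)],[np.sin(YAW),np.cos(YAW)]])
    m=(np.hypot(*np.moveaxis(q,-1,0))<66)&(P[...,2]<45)&(P[...,2]>25)&(q[...,0]<8)&(c['depth']>0)
    q=q[m]; I=c['image'][m].astype(float)
    b=(I[:,0]>120)&(I[:,0]>1.6*I[:,2])&(I[:,0]>1.3*I[:,1])
    blue=np.angle(np.exp(1j*np.arctan2(q[b,1],q[b,0])).mean()) if b.sum()>15 else None
    chroma=I/(I.sum(1,keepdims=True)+30)*255+I*.15
    best=None
    for dx in np.arange(-6,6.1,2):
      for dy in np.arange(-6,6.1,2):
        a=np.arctan2(q[:,1]-dy,q[:,0]-dx); r=np.hypot(q[:,0]-dx,q[:,1]-dy); k=(r>20)&(r<54)
        for ph in np.arange(0,np.pi/4,.01):
            s=np.floor((a[k]-ph)/(np.pi/4)).astype(int)%8
            n=np.bincount(s,minlength=8)+1e-9
            v=sum((np.bincount(s,C**2,8)-np.bincount(s,C,8)**2/n).sum() for C in chroma[k].T)/k.sum()
            if best is None or v<best[0]: best=(v,dx,dy,ph)
    ph=best[3]+np.pi/8
    ang=None if blue is None else ph+np.round((blue-ph)/(np.pi/4))*np.pi/4
    return dict(blue=blue,angle=ang,phase=ph,fit=best,nblue=int(b.sum()),n=len(q))
E
python3 - <<'E'
import pickle
from h import *
from rig import bot
d=pickle.load(open('d.pkl','rb'))
for n in("scene","side"): print(n,disc_angle(d[n]))
for al in (120,180,240):
    for dy in (np.pi/2,-np.pi/2):
        a=np.radians(al)+YAW
        # tool z down; tool x radial: Rz(psi)*Rx(pi)
        for nm,psi in(('xr',a),('xr+pi',a+np.pi)):
            q=(R.from_euler('z',psi)*R.from_euler('x',np.pi)).as_quat(); q=q[[3,0,1,2]]
            p=S2W(68*np.cos(np.radians(al)),68*np.sin(np.radians(al)))
            j=bot.ik([*p,60],q); print(al,nm,None if j is None else np.round(j,2))
        break
E
```

```text
scene {'blue': np.float64(2.0654532362096867), 'angle': np.float64(2.063495408493621), 'phase': np.float64(0.4926990816987241), 'fit': (np.float64(367.719186889574), np.float64(0.0), np.float64(0.0), np.float64(0.1)), 'nblue': 296, 'n': 2110}
side {'blue': np.float64(2.007256839394755), 'angle': np.float64(2.0334954084936205), 'phase': np.float64(0.46269908169872415), 'fit': (np.float64(489.4672054679492), np.float64(0.0), np.float64(0.0), np.float64(0.07)), 'nblue': 326, 'n': 1949}
120 xr [ 0.48  0.47  1.78  0.    0.89 -0.46]
120 xr+pi None
180 xr [ 0.36  0.4   1.88  0.    0.85 -1.63]
180 xr+pi [ 0.36  0.4   1.88 -0.    0.85  1.51]
240 xr None
240 xr+pi [ 0.25  0.47  1.78 -0.    0.89  0.36]
```

```bash
cat >> h.py <<'E'
def pose(al,tipz,r=68,off=0.3):
    from rig import bot
    q=(R.from_euler('z',al+YAW+off)*R.from_euler('x',np.pi)).as_quat()[[3,0,1,2]]
    return [*S2W(r*np.cos(al),r*np.sin(al)),tipz+bot.tip_reach],q
E
python3 - <<'E'
from h import *
from rig import bot
print(bot.tip_reach,bot.read_state()['clock'])
bot.move_gripper(0)
a=np.radians(238)
bot.move_to(*pose(a,80)); print(bot.read_state()['clock'])
bot.servo_line(*pose(a,55),speed=60); bot.dwell(.2)
s=bot.read_state(); f0=s['ft_force']; print(s['clock'],s['ee_pos'],f0,s['joint_positions'])
hit=bot.servo_line(*pose(a,27),speed=8,until_force=3.5)
s=bot.read_state(); print(hit,s['clock'],s['ee_pos'],s['ft_force']-f0)
bot.dwell(.2)
s=bot.read_state(); print(s['clock'],s['ee_pos'],s['ft_force']-f0)
E
```

```text
19.0 0.15Traceback (most recent call last):
  File "<stdin>", line 6, in <module>
rig.MotionError: the arm cannot take that pose within its joint ranges
```

```bash
sed -i 's/off=0.3/off=-0.4/' h.py
python3 - <<'E'
from h import *
from rig import bot
bot.move_gripper(0)
a=np.radians(238)
for x in (238,180,115): print(np.round(bot.ik(*pose(np.radians(x),40)),2))
bot.move_to(*pose(a,80)); print(bot.read_state()['clock'])
bot.servo_line(*pose(a,55),speed=60); bot.dwell(.2)
s=bot.read_state(); f0=s['ft_force']; print(s['clock'],s['ee_pos'],f0,s['joint_positions'])
hit=bot.servo_line(*pose(a,27),speed=8,until_force=3.5)
s=bot.read_state(); print(hit,s['clock'],s['ee_pos'],s['ft_force']-f0)
bot.dwell(.2)
s=bot.read_state(); print(s['clock'],s['ee_pos'],s['ft_force']-f0)
E
```

```text
[ 0.25  0.47  1.79  0.    0.88 -2.35]
[ 0.36  0.41  1.88  0.    0.85 -1.23]
[ 0.48  0.48  1.76 -0.    0.9   0.03]
3.1
3.8667 [486.46713819 162.04344989  74.30555373] [-0.12463306 -0.57457443 -0.56702483] [ 2.50101671e-01  4.40930345e-01  1.78391922e+00  9.72821294e-08
  9.16147514e-01 -2.34851890e+00]
True 6.2 [486.28481719 161.75004051  52.89301127] [-0.48867841 -0.58859911  4.33255241]
6.4 [486.23652845 161.76656188  52.86132264] [-0.90347659 -0.94763235  5.36444017]
```

```bash
cat >> h.py <<'E'
def arc(bot,a,b,zc,f0,step=0.05,F=8.5,speed=35):
    """press F and drag the rim from angle a to b; returns log"""
    n=max(1,int(np.ceil(abs(b-a)/step))); log=[]
    def fz(): return (bot.read_state()['ft_force']-f0)[2]
    for _ in range(5):
        f=fz()
        if abs(f-F)<1: break
        zc+=np.clip((f-F)/16,-.2,.4); bot.servo_line(*pose(a,zc),speed=10); bot.dwell(.08)
    for t in np.linspace(a,b,n+1)[1:]:
        bot.servo_line(*pose(t,zc),speed=speed)
        f=fz(); log.append(round(float(f),1))
        if f>12.5: zc+=.5; bot.servo_line(*pose(t,zc),speed=20)
        else: zc+=np.clip((f-F)/20,-.2,.4)
    return zc,log
E
python3 - <<'E'
from h import *
from rig import bot
f0=np.array([-.125,-.575,-.567])
a=np.radians(238)
zc,log=arc(bot,a,a-2.045,33.7,f0); print(zc,log)
s=bot.read_state(); print(s['clock'],s['ee_pos'],s['ft_force']-f0)
bot.servo_line(*pose(a-2.045,80),speed=80)
# retreat toward robot, to clear the views
p,q=pose(a-2.045,100); bot.move_to([330,330,180],q)
print(bot.read_state()['clock'],bot.read_state()['ft_force'])
for n in("scene","side"):
    c=bot.read_camera(n); cv2.imwrite(f'pics/{n}1.png',c['image']); print(n,disc_angle(c))
E
```

```text
31.254792542071424 [6.8, 5.8, 5.2, 6.7, 7.6, 7.2, 7.0, 7.3, 6.9, 8.1, 7.1, 7.9, 7.1, 7.1, 8.0, 7.3, 7.6, 7.5, 8.3, 7.5, 8.9, 8.7, 7.9, 7.5, 8.6, 7.5, 7.9, 7.5, 7.6, 6.8, 7.7, 8.1, 8.7, 7.3, 7.8, 8.5, 7.6, 7.1, 8.5, 8.4, 8.8]
17.9833 [441.21590097 268.71623528  50.72482243] [ 2.64989526 -3.06388609  8.76533244]
19.3917 [-0.19334951 -0.38422325 -0.0226692 ]
scene {'blue': None, 'angle': None, 'phase': np.float64(0.8026990816987242), 'fit': (np.float64(219.83522206088654), np.float64(0.0), np.float64(-2.0), np.float64(0.41000000000000003)), 'nblue': 0, 'n': 2126}
side {'blue': None, 'angle': None, 'phase': np.float64(0.7826990816987242), 'fit': (np.float64(304.4692418273323), np.float64(0.0), np.float64(-2.0), np.float64(0.39)), 'nblue': 0, 'n': 1953}
```

View pics/scene1.png

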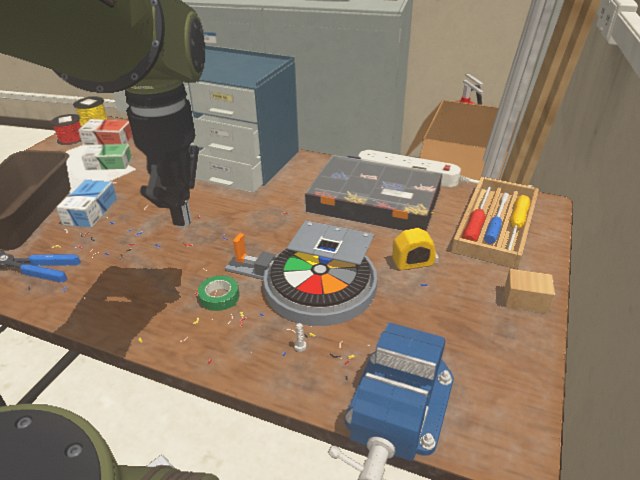

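View pics/side1.png

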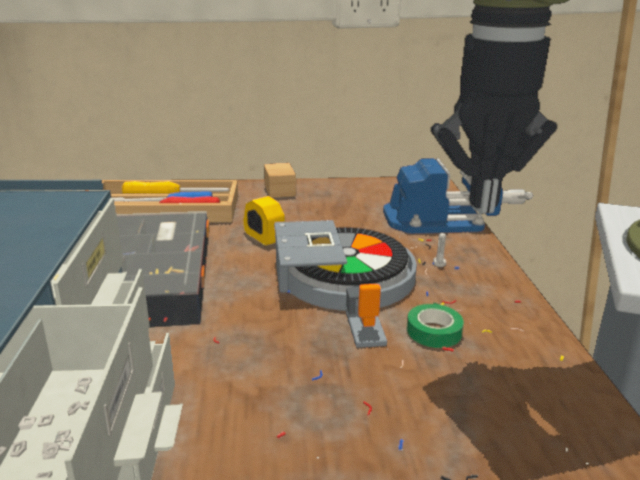

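Red stands at about (316,290), on the selector's −x side, which puts blue at 0. The fitted phase agrees: −0.003 to 0.017 rad. Both views show the bystanders unmoved, with the tab at (239,247). Now I'll push the bolt.

```bash
python3 - <<'E'
from h import *
from rig import bot
P=lambda y,z: pose(np.pi/2,z,r=y,off=0)
bot.move_to(*P(174,90)); bot.servo_line(*P(174,36),speed=80); bot.dwell(.3)
f0=bot.read_state()['ft_force']
ys=np.array([-np.sin(YAW),np.cos(YAW)])
def rep(m):
    s=bot.read_state(); print(m,round(s['clock'],2),'y',round((s['ee_pos'][:2]-O)@ys,1),'F',np.round(s['ft_force']-f0,1))
rep('start')
h=bot.servo_line(*P(155,36),speed=15,until_force=6); rep(h)
if not h:
    h=bot.servo_line(*P(137,36),speed=8,until_force=6.5); rep(h); bot.dwell(.2); rep('settled')
E
```

```text
start 21.21 y 174.0 F [0. 0. 0.]
False 22.62 y 155.1 F [-0.1 -0.5 -0.9]
True 24.43 y 139.0 F [0.9 1.  1.4]
settled 24.63 y 139.0 F [ 0.4 -0.5  0.1]
```

```bash
python3 - <<'E'
from h import *
from rig import bot
P=lambda y,z: pose(np.pi/2,z,r=y,off=0)
bot.servo_line(*P(148,36),speed=60); bot.servo_line(*P(150,100),speed=100)
p,q=P(150,180); bot.move_to([330,330,180],q); bot.dwell(.1)
ys=np.array([-np.sin(YAW),np.cos(YAW)])
import pickle; d=pickle.load(open('d.pkl','rb'))
for n in("scene","side"):
    for c in (d[n],bot.read_camera(n)):
        Q=cloud(c); w=Q[...,:2]-O; r=np.hypot(w[...,0],w[...,1])
        m=orange(c,Q)&(r>100)&(r<190)&(Q[...,2]>28)
        print(n,'tab y',np.percentile(w[m]@ys,[5,50,95]).round(1),m.sum())
    cv2.imwrite(f'pics/{n}2.png',c['image'][180:380,200:460].repeat(2,0).repeat(2,1)); print(disc_angle(c))
print(bot.read_state()['clock'])
E
```

```text
scene tab y [135.7 137.7 143.5] 121
scene tab y [117.4 119.3 125. ] 109
{'blue': None, 'angle': None, 'phase': np.float64(0.8226990816987241), 'fit': (np.float64(222.9564646909963), np.float64(0.0), np.float64(0.0), np.float64(0.43)), 'nblue': 0, 'n': 2120}
side tab y [143.7 146.7 148.7] 614
side tab y [125.1 128.3 130.1] 593
{'blue': None, 'angle': None, 'phase': np.float64(0.7926990816987242), 'fit': (np.float64(291.1133952098679), np.float64(0.0), np.float64(-2.0), np.float64(0.4)), 'nblue': 0, 'n': 1946}
26.5
```

View pics/side2.png

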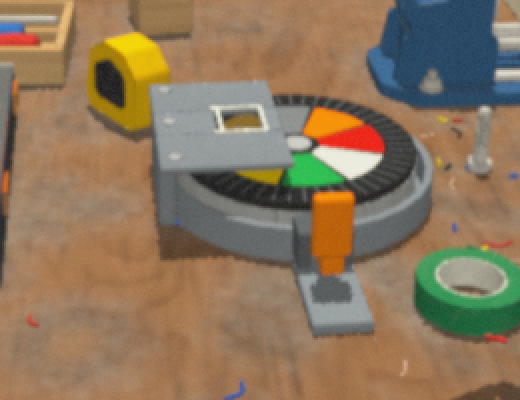

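The tab has moved about 18.5 mm, so the bolt is in the disc but may not be fully home. I have time for a second, gentle push.

```bash
python3 - <<'E'
from h import *
from rig import bot
P=lambda y,z: pose(np.pi/2,z,r=y,off=0)
bot.move_to(*P(150,90)); bot.servo_line(*P(150,36),speed=80); bot.dwell(.3)
f0=bot.read_state()['ft_force']
ys=np.array([-np.sin(YAW),np.cos(YAW)])
def rep(m):
    s=bot.read_state(); print(m,round(s['clock'],2),'y',round((s['ee_pos'][:2]-O)@ys,1),'F',np.round(s['ft_force']-f0,1))
bot.servo_line(*P(142,36),speed=20,until_force=6)
h=bot.servo_line(*P(135,36),speed=4,until_force=8); rep(h); bot.dwell(.3); rep('settled')
bot.servo_line(*P(148,36),speed=60); bot.servo_line(*P(150,100),speed=100)
p,q=P(150,180); bot.move_to([330,330,180],q); bot.dwell(.1)
for n in("scene","side"):
    c=bot.read_camera(n);Q=cloud(c); w=Q[...,:2]-O; r=np.hypot(w[...,0],w[...,1])
    m=orange(c,Q)&(r>100)&(r<190)&(Q[...,2]>28)
    print(n,'tab y',np.percentile(w[m]@ys,[5,50,95]).round(1),m.sum(),disc_angle(c)['phase']-np.pi/4)
E
```

```text
True 29.76 y 139.0 F [-2.2  2.2  2.6]
settled 30.06 y 139.0 F [-0.9  2.5  2.9]
scene tab y [117.3 119.4 125.4] 107 0.007300918301275883
side tab y [124.8 128.2 129.9] 589 0.007300918301275883
```

```bash
python3 -c "
from rig import bot
print(bot.finish_job(), bot.read_state()['clock'])"
```

```text
the job is handed in; nothing more can be done
the job is handed in; nothing more can be done
```

I handed the job in, but the hand-in gave no verdict: blue reads about 0.01 rad from the middle of the window, and the bolt is in the disc, against a firm stop at about 18.4 mm of measured travel (over 17 needed, 20 is fully home).

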